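# Lock the proud filter cap

## Robot

A 6-joint arm with a two-finger parallel gripper is mounted at the origin on the work surface. World frame = base frame: x ahead of the robot, y to its left, z up, the work surface at z = 0. Lengths are in mm, angles in rad, forces in N, time in s.
With the tool pointing down it reaches from about 300 to 950 mm from the base axis. Payload 3.1 kg.
Tool frame: the origin (TCP) lies at the very end of the fingers, on their centre line; the grasp point (between the pads) lies 19 mm behind it; y points along the fingers, z is the direction in which the jaws open and shut, and the axes are right-handed (so a half turn about y gives the same grasp; the last joint's range is limited). The gripper opens to 85 mm and grips with 20 to 120 N. Pads are 22 mm wide; open, the fingers measure 114 mm over their backs; the gripper's body (76 mm by 85 mm) begins 54 mm behind the grasp point. The pads swing forward as they close: fully open they stand 13 mm farther back than shut.
Start: joints at [1.187, 0.308, 1.634, -0, 1.2, -0.07], TCP at [192.948, 594.477, 231.272] pointing down, gripper open.
Joint ranges: [-3.06, 3.06], [-0.79, 1.96], [0.05, 2.63], [-1.19, 4.34], [0.05, 2.64], [-2.94, 2.94]. Speed limits (rad/s): [2.79, 2.79, 3.14, 3.14, 3.14, 3.14].

## Interface

Orientations are given as a 3x3 rotation matrix whose columns are the frame's x, y, z axes.
In Python, from workcell import ctrl gives the robot as it stands. The module is installed in compiled form; this text tells all that it offers. Calls block until the motion is done:
- ctrl.reach(position, orientation): joint-space move of the TCP to a pose.
- ctrl.move_l(position, vel=150, ori=None): straight line of the TCP; ori=None keeps the orientation; vel is the mean speed in mm/s.
- ctrl.move_joints(angles): joint-space move.
- ctrl.set_gripper(opening, squeeze=None): finger opening in mm; squeeze is the grip in N (None keeps the last); returns when the fingers have stopped.
- ctrl.pause(seconds).
- ctrl.inverse_kinematics(position, orientation): joint angles nearest the present ones, or None.
- ctrl.sense(): the state.
- ctrl.grab_frame(name): name is "scene" or "side" or "wrist"; returns a dict with "image" (420x560x3 uint8, red, green, blue), "K" (3x3 intrinsics, pixels), "world_from_camera" (4x4, takes a point from camera to world coordinates); the wrist camera has in their place "T_tool_cam" (4x4, takes a point from camera to tool coordinates, whose origin is the TCP and whose axes are the tool frame's). Camera axes: x right, y down, z forward; pixel columns grow to the right and rows downward; lengths in mm; the calibration is good to about 2 mm. A picture is of the moment at which its call begins: read the wrist's pose just before it. There is no depth.
A pose or a line that the arm cannot do raises ctrl.PlanningError and nothing moves.
- ctrl.job_done(): hands the job in, once; it reports no verdict.
Trained networks look in the newest picture that a camera, given by its name, has taken for a name from the list of things; names that differ only in an ending like _2 or _b are one class to them, and where a whole thing is asked for, a point or a joint stands for the part that bears it (a point fixed in the world has none). Each returns a list of dicts, best first, with "conf" (0 to 1); they miss things now and then, are a little off and sometimes report something else, mostly with a low value. They report only what shows in the picture. A call takes as long as a camera call. They do not tell look-alikes from the thing itself.
- ctrl.silhouettes(camera, target): "region" (420x560 bool, what is visible of it) and "rect" ([left, top, right, bottom] in pixels, round what is visible of it).
The state is a dict: "time": time; "joint_pos": joint angles; "dq": joint speeds; "tau": joint torques, N m; "tool_pos": TCP position; "tcp_rot": TCP orientation; "ft_force": force on the tool from outside, world axes, zero at the start; "moment": the same for the moment, N m; "gripper_width": finger opening in mm.
Only numpy, scipy, OpenCV 4.12 (cv2) and the standard library are available. Lean on these libraries where they do the work, as an engineer would, in place of code of your own. Each camera call takes 0.05 s, during which the arm holds its last target.

## Task

Three compressed-air filter housings stand on the bench; on one of them the cap has only been dropped in, so it stands proud of its rim with its handle crosswise to the two pipe stubs. Push that cap down against its spring, turn it a quarter turn clockwise (seen from above) until the handle lies in line with the pipe stubs, and let it go, so that it stays locked flush with the rim.

Things in the scene. Friction and masses are not known exactly. Their poses are not given: they have to be found in the camera images.
- cap_handle (a point): Loose grey cap, 0.3 kg: disc 76 mm across, 10 mm thick, with a bar handle across its top, 66 long, 20 thick, 32 mm tall. Point: middle of the handle, 16 mm above the disc's top, 16 mm below the handle's top. x along the handle, z up; grip across the 20 mm (y). Starts unlocked, 134 mm above the bench, x within 5 degrees of the housing's y axis. Under the disc a stem and cross-lug sit in the housing.
- housing: The loose cap's housing, fixed to the bench: upright round aluminium body 100 mm across, foot 116 mm across. Two brass pipe stubs reach level to 87 mm from its axis along +x and -x, 42 mm above the bench. Origin: on its axis at bench height; z up. Locked, the handle lies along x. Two identical housings with caps already locked stand at least 0.2 m away.
- rim (a point): Centre of that housing's round rim, at the rim's top, 110 mm above the bench; opening 84 mm wide inside. The unlocked disc's top stands 8 mm above it. Turned clockwise from above by about a quarter (firm stop some 6 degrees beyond; the other way blocks after some 30) and let go, the cap rises and clicks into a notch about 25 degrees wide: disc top flush, handle middle 126 mm above the bench.
- follower (a joint): Spring plate under the cap, hidden in the housing: how far it is pushed down, in m, 0 with the cap unlocked, 0.008 locked. The cap turns only while pushed 0.012 or more from its start; it stops at 0.022, so 0.015 to 0.020 is a good push. The push takes about 3 N at first, 8 N at the bottom.
Not all that is in view belongs to the job. Of the things like the part that bears cap_handle, leave any that is pink; of the rest the larger one is meant. Leave any purple look-alike of the housing alone.

How it is judged (in metres and radians):
At the end, for the whole second after the job is handed in: The cap is locked and let go: its handle lies within 24 degrees of the line of the pipe stubs, its middle is 122.5 to 129.5 mm above the housing's foot (locked is 126 mm, the disc flush with the rim), within 10 mm of the housing's axis, and the cap is level within 8 degrees (angle between the x axis of cap_handle and the x axis of housing, either way round below 0.42 rad and z of cap_handle in the frame of housing between 0.1225 and 0.1295 m and horizontal distance between cap_handle and housing below 0.01 m and angle between cap_handle's own z axis and vertical below 0.14 rad); the robot touches nothing.
It also fails if it takes over 32 s, if anything falls off the work surface, if the arm or the gripper's body presses on something with over 40 N, if the wrist force passes 120 N, or if a joint passes its speed limit or range.

## Working session

There is one attempt and no reset: what is moved stays moved. The work goes in short steps, each a Python script; the robot and the scene stay as the last script left them, time stands still between calls to the robot, and variables do not carry over. Pictures are saved under pics/ and viewed, and the job is handed in when it is done.

```bash
mkdir -p pics; ls; python3 - <<'E'
from workcell import ctrl
import cv2,numpy as np,pickle
s=ctrl.sense();print(s['time'],s['tool_pos'],s['tcp_rot'],s['gripper_width'],s['ft_force'])
D={}
for c in ["scene","side","wrist"]:
    f=ctrl.grab_frame(c);D[c]=f
    cv2.imwrite(f"pics/{c}0.png",f["image"][:,:,::-1])
    for t in ["cap_handle","housing"]:
        r=ctrl.silhouettes(c,t)
        D[c,t]=r
        for q in r: print(c,t,round(q['conf'],2),q['rect'],int(q['region'].sum()), np.median(f['image'][q['region']],axis=0) if q['region'].any() else None)
    print({k:np.round(v,3).tolist() for k,v in f.items() if k!='image'})
D['s']=s
pickle.dump(D,open('d0.pkl','wb'))
print(ctrl.sense()['time'])
E
```

```text
pics
0.0 [192.61851121 593.70697483 230.03495291] [[ 9.51168568e-01 -8.92115803e-04  3.08670632e-01]
 [-3.08671866e-01 -2.14812453e-03  9.51166161e-01]
 [-1.85487406e-04 -9.99997295e-01 -2.31859958e-03]] 85.03239305148531 [0.87543395 1.18020613 0.11129751]
scene cap_handle 0.93 [181.7, 301.7, 210.3, 333.8] 670 [204.  210.5 218. ]
scene cap_handle 0.85 [273.9, 196.4, 302.6, 227.3] 751 [255. 209. 237.]
scene cap_handle 0.8 [214.4, 220.9, 250.0, 261.6] 1033 [230. 234. 238.]
scene housing 0.75 [200.1, 224.4, 268.1, 293.3] 2130 [209.  202.  192.5]
scene housing 0.7 [403.5, 163.1, 460.5, 228.5] 2709 [ 97.  55. 110.]
{'K': [[539.768, 0.0, 275.345], [0.0, 539.768, 208.981], [0.0, 0.0, 1.0]], 'world_from_camera': [[-0.509, 0.715, -0.479, 1038.058], [0.861, 0.425, -0.28, 338.552], [0.004, -0.555, -0.832, 1084.005], [0.0, 0.0, 0.0, 1.0]]}
side cap_handle 0.8 [300.0, 175.9, 330.6, 205.0] 564 [174.5 176.5 176.5]
side cap_handle 0.77 [244.9, 228.6, 273.0, 254.6] 629 [241. 163. 185.]
side cap_handle 0.73 [338.3, 182.6, 356.7, 200.7] 289 [119. 119. 119.]
side housing 0.94 [112.0, 194.7, 165.5, 255.0] 2119 [82. 49. 96.]
side housing 0.58 [282.4, 189.6, 341.6, 241.5] 1555 [132. 127. 122.]
{'K': [[429.951, 0.0, 279.91], [0.0, 429.951, 211.31], [0.0, 0.0, 1.0]], 'world_from_camera': [[0.716, -0.493, 0.495, -59.102], [-0.698, -0.485, 0.527, -583.39], [-0.02, -0.722, -0.691, 876.001], [0.0, 0.0, 0.0, 1.0]]}
wrist housing 0.63 [0.0, 220.2, 81.8, 340.1] 7033 [48. 22. 63.]
{'K': [[354.089, 0.0, 275.753], [0.0, 354.089, 206.99], [0.0, 0.0, 1.0]], 'T_tool_cam': [[-0.0, 0.957, 0.289, -73.614], [-0.001, -0.289, 0.957, -141.987], [1.0, 0.0, 0.001, -1.509], [0.0, 0.0, 0.0, 1.0]]}
0.45
```

View pics/scene0.png

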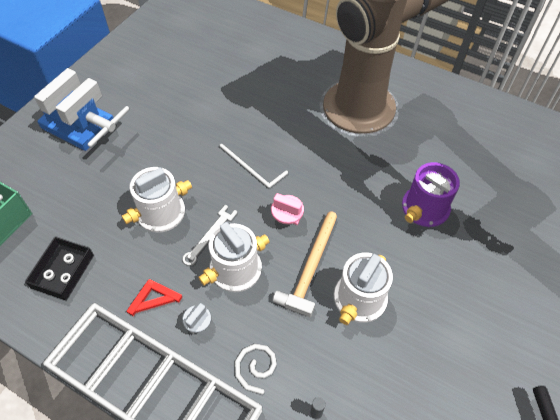

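View pics/side0.png

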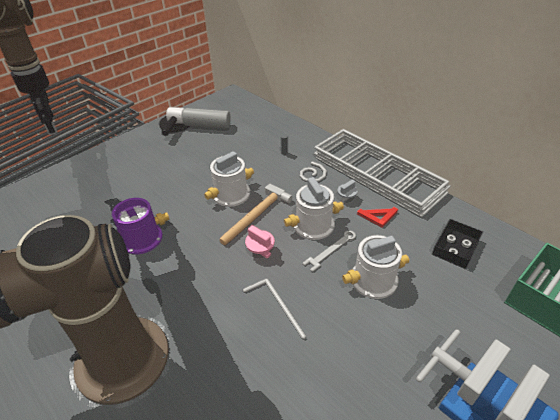

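```bash
python3 - <<'E'
import cv2
a=cv2.imread('pics/scene0.png')[180:350,160:330];b=cv2.imread('pics/side0.png')[150:270,230:370]
cv2.imwrite('pics/c1.png',cv2.resize(a,(560,560),interpolation=cv2.INTER_CUBIC));cv2.imwrite('pics/c2.png',cv2.resize(b,(700,600),interpolation=cv2.INTER_CUBIC))
E
```

```text
(no output)
```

View pics/c1.png

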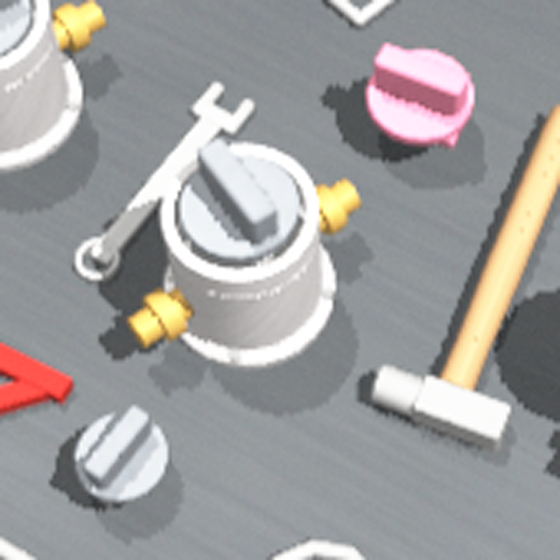

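View pics/c2.png

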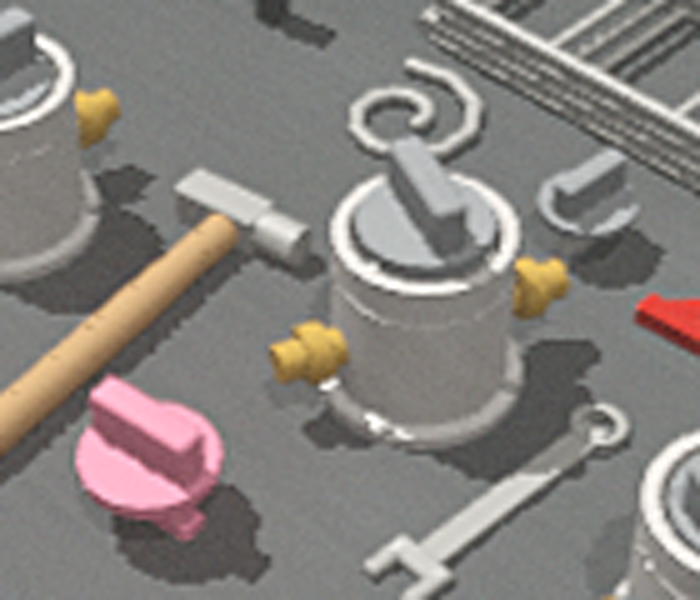

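The candidates for the cap in the scene picture are:
- The middle housing's grey cap at (232,240), proud and crosswise to its stubs.
- A small loose grey cap at (196,318).
- The pink cap at (288,208).
- The locked caps at (152,183) and (370,272).
- The purple housing at (435,190).

By the description it is the middle one: larger, grey, crosswise. The crops confirm this. Next I'll triangulate it.

```bash
cat > h.py <<'E'
import numpy as np,cv2
def ray(K,T,uv):
    d=np.linalg.inv(K)@np.array([uv[0],uv[1],1.]);return T[:3,3],T[:3,:3]@d
def atz(K,T,uv,z):
    o,d=ray(K,T,uv);return o+d*(z-o[2])/d[2]
def tri(obs):
    A=np.zeros((3,3));b=np.zeros(3)
    L=[]
    for K,T,uv in obs:
        o,d=ray(K,T,uv);d=d/np.linalg.norm(d);P=np.eye(3)-np.outer(d,d);A+=P;b+=P@o;L.append((o,P))
    x=np.linalg.solve(A,b);return x,[np.linalg.norm(P@(x-o)) for o,P in L]
def proj(K,T,X):
    X=np.atleast_2d(X);c=(X-T[:3,3])@T[:3,:3];p=c@K.T;return p[:,:2]/p[:,2:]
E
python3 - <<'E'
from h import *
import pickle
D=pickle.load(open('d0.pkl','rb'))
cam={c:(D[c]['K'],D[c]['world_from_camera']) for c in('scene','side')}
def blobs(c):
    hsv=cv2.cvtColor(D[c]['image'],cv2.COLOR_RGB2HSV)
    m=cv2.inRange(hsv,(17,140,110),(30,255,255))
    n,l,s,ce=cv2.connectedComponentsWithStats(m)
    return [(s[i,4],ce[i].round(1)) for i in range(1,n) if s[i,4]>25]
for c in cam: print(c,blobs(c))
ht={'scene':(231.6,234.6),'side':(315.6,185.6)}
print('handle top',tri([(*cam[c],ht[c]) for c in cam]))
for c in cam: print(c,atz(*cam[c],ht[c],150))
E
```

```text
scene [(np.int32(41), array([183.6, 190.8])), (np.int32(167), array([413.1, 213.4])), (np.int32(70), array([133. , 216.7])), (np.int32(26), array([260.3, 247.1])), (np.int32(67), array([207. , 277.8])), (np.int32(107), array([345.5, 314.8]))]
side [(np.int32(42), array([248.9, 172.2])), (np.int32(81), array([211.2, 192.6])), (np.int32(62), array([337.5, 206.3])), (np.int32(96), array([161.1, 217.8])), (np.int32(96), array([291.7, 220.3])), (np.int32(57), array([403.6, 260.4])), (np.int32(123), array([351.2, 276.5]))]
handle top (array([596.64121201, -22.64170722, 145.40391702]), [np.float64(1.030705658713482), np.float64(1.030705658713524)])
scene [598.13869314 -20.09126231 150.        ]
side [593.1665638  -26.96051385 150.        ]
```

```bash
python3 - <<'E'
from h import *
import pickle
from workcell import ctrl
D=pickle.load(open('d0.pkl','rb'))
cam={c:(D[c]['K'],D[c]['world_from_camera']) for c in('scene','side')}
R=dict(scene=(262.6,242.5),side=(291,220.4));L=dict(scene=(208.6,277.1),side=(338,207))
r,e1=tri([(*cam[c],R[c]) for c in cam]);l,e2=tri([(*cam[c],L[c]) for c in cam])
print(r,e1,l,e2,(r+l)/2,np.degrees(np.arctan2(*(l-r)[[1,0]])),np.linalg.norm(l-r))
# handle ends top
A={'scene':(211,145),'side':(404,142)};B={'scene':(264,214),'side':(451,212)}
f=lambda c,p:(p[0]/3.294+160,p[1]/3.294+180) if c=='scene' else (p[0]/5+230,p[1]/5+150)
a,e=tri([(*cam[c],f(c,A[c])) for c in cam]);b,e3=tri([(*cam[c],f(c,B[c])) for c in cam])
print(a,b,e,e3,(a+b)/2,np.degrees(np.arctan2(*(b-a)[[1,0]])),np.linalg.norm(b-a))
ang=np.arctan2(*(b-a)[[1,0]])
for k in (0,np.pi):
  h=ang+k
  for q in (0,-30,-60,-90,-98):
    t=h+np.radians(q)
    # tool y down, x along handle dir, z=x cross y
    x=np.array([np.cos(t),np.sin(t),0]);y=np.array([0,0,-1.]);z=np.cross(x,y)
    s=ctrl.inverse_kinematics([596,-23,130],np.c_[x,y,z]);print(k,q,None if s is None else np.round(s,2))
E
```

```text
[531.6650407    6.89283213  42.67385255] [np.float64(3.2011887711188303), np.float64(3.2011887711188334)] [663.28361033 -48.97111523  41.41773102] [np.float64(3.763320012983746), np.float64(3.763320012983884)] [597.47432551 -21.03914155  42.04579178] -22.99822179448247 142.9888328810538
[589.8601475  -27.73843957 175.89555482] [603.07935508 -16.17646391 115.14507688] [np.float64(11.560155103790883), np.float64(11.560155103790974)] [np.float64(14.931782572348151), np.float64(14.931782572348371)] [596.46975129 -21.95745174 145.52031585] 41.17406389448606 63.23802100358379
0 0 [-0.11  0.37  1.78 -0.    1.   -2.4 ]
0 -30 [-0.11  0.37  1.78 -0.    1.   -1.88]
0 -60 [-0.11  0.37  1.78 -0.    1.   -1.35]
0 -90 [-0.11  0.37  1.78 -0.    1.   -0.83]
0 -98 [-0.11  0.37  1.78 -0.    1.   -0.69]
3.141592653589793 0 [-0.11  0.37  1.78 -0.    1.    0.74]
3.141592653589793 -30 [-0.11  0.37  1.78 -0.    1.    1.26]
3.141592653589793 -60 [-0.11  0.37  1.78 -0.    1.    1.79]
3.141592653589793 -90 [-0.11  0.37  1.78 -0.    1.    2.31]
3.141592653589793 -98 [-0.11  0.37  1.78 -0.    1.    2.45]
```

```bash
cat >> h.py <<'E'
def ori(deg):
    t=np.radians(deg);x=np.array([np.cos(t),np.sin(t),0]);y=np.array([0,0,-1.]);return np.c_[x,y,np.cross(x,y)]
E
python3 - <<'E'
from h import *
import pickle
from workcell import ctrl
D=pickle.load(open('d0.pkl','rb'))
cam={c:(D[c]['K'],D[c]['world_from_camera']) for c in('scene','side')}
A={'scene':(211,145),'side':(451,212)};B={'scene':(264,214),'side':(404,142)}
f=lambda c,p:(p[0]/3.294+160,p[1]/3.294+180) if c=='scene' else (p[0]/5+230,p[1]/5+150)
a,e=tri([(*cam[c],f(c,A[c])) for c in cam]);b,e3=tri([(*cam[c],f(c,B[c])) for c in cam])
print(a,b,e,e3,(a+b)/2,np.degrees(np.arctan2(*(b-a)[[1,0]])),np.linalg.norm(b-a))
ctrl.reach([597,-21.5,260],ori(-113))
ctrl.pause(0.2)
s=ctrl.sense();fr=ctrl.grab_frame('wrist');sil=ctrl.silhouettes('wrist','cap_handle');sh=ctrl.silhouettes('wrist','housing')
for q in sil+sh: print(round(q['conf'],2),q['rect'])
print(s['time'],s['tool_pos'],s['joint_pos'],s['ft_force'])
pickle.dump((s,fr,sil,sh),open('d1.pkl','wb'))
cv2.imwrite('pics/w1.png',fr['image'][:,:,::-1])
E
```

```text
[583.96245253 -49.66309603 146.2905997 ] [608.66559576   5.63878889 146.43929319] [np.float64(1.3143474828341175), np.float64(1.3143474828341057)] [np.float64(1.075386850886984), np.float64(1.0753868508869464)] [596.31402414 -22.01215357 146.36494645] 65.92986483202395 60.56868721644439
0.93 [72.6, 172.2, 152.6, 248.3]
0.86 [378.3, 84.6, 449.6, 141.7]
0.79 [227.5, 147.3, 317.5, 243.6]
0.7 [189.3, 112.3, 360.6, 246.0]
3.2583 [596.99658031 -20.82369697 259.95833025] [-1.07787631e-01  2.30397223e-01  1.67261446e+00  7.15737316e-05
  1.23867313e+00  2.92558708e-01] [-0.18146068  0.08787512 -0.45249292]
```

View pics/w1.png

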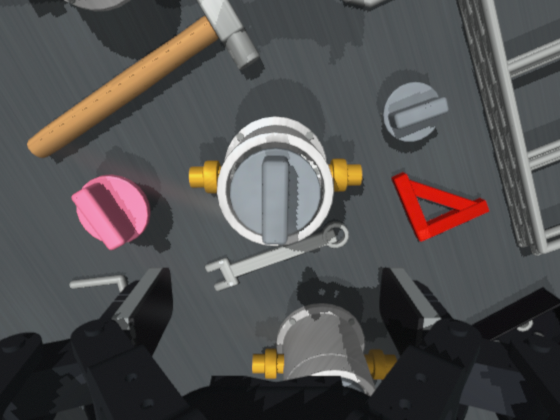

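Wrist view: the grey handle runs vertically from (275,157) to (274,243). The stubs are at (203,177) and (348,174), and the rim is around (275,190). I'll check this by fitting a model overlay.

```bash
python3 - <<'E'
from h import *
import pickle
s,fr,sil,sh=pickle.load(open('d1.pkl','rb'))
T=np.eye(4);T[:3,:3]=s['tcp_rot'];T[:3,3]=s['tool_pos'];T=T@fr['T_tool_cam'];K=fr['K']
D=pickle.load(open('d0.pkl','rb'))
cams={'scene':(D['scene']['K'],D['scene']['world_from_camera'],D['scene']['image']),'side':(D['side']['K'],D['side']['world_from_camera'],D['side']['image']),'wrist':(K,T,fr['image'])}
def model(cx,cy,ps,ph):
    t=np.linspace(0,2*np.pi,80);C=np.c_[np.cos(t),np.sin(t)]
    def rot(P,a): 
        a=np.radians(a);return P@np.array([[np.cos(a),np.sin(a)],[-np.sin(a),np.cos(a)]])
    o=np.array([cx,cy])
    L=[]
    for r,z in((42,110),(50,110),(58,0)): L.append(np.c_[C*r+o,np.full(80,z)])
    h=np.array([[33,10],[-33,10],[-33,-10],[33,-10],[33,10]])
    L.append(np.c_[rot(h,ph)+o,np.full(5,150)])
    L.append(np.c_[rot(np.array([[87,0],[50,0]]),ps)+o,[42,42]]);L.append(np.c_[rot(np.array([[-87,0],[-50,0]]),ps)+o,[42,42]])
    return L
p=(596.5,-21.5,-23,67)
print('stub dir wrist',[atz(K,T,u,42).round(1) for u in((203,177),(348,174))])
for c,(k,t,im) in cams.items():
    x0,y0,x1,y1={'scene':(180,200,290,300),'side':(270,160,360,250),'wrist':(180,110,370,255)}[c]
    sc=min(800/(x1-x0),600/(y1-y0));sc=int(sc)
    v=cv2.resize(im[y0:y1,x0:x1,::-1],None,fx=sc,fy=sc,interpolation=cv2.INTER_CUBIC)
    for l in model(*p):
        q=((proj(k,t,l)-[x0,y0]+.5)*sc).astype(np.int32)
        cv2.polylines(v,[q],False,(0,0,255),1)
    cv2.imwrite(f'pics/m_{c}.png',v)
E
```

```text
stub dir wrist [array([526.4,   5.2,  42. ]), array([665.6, -50.3,  42. ])]
```

View pics/m_wrist.png

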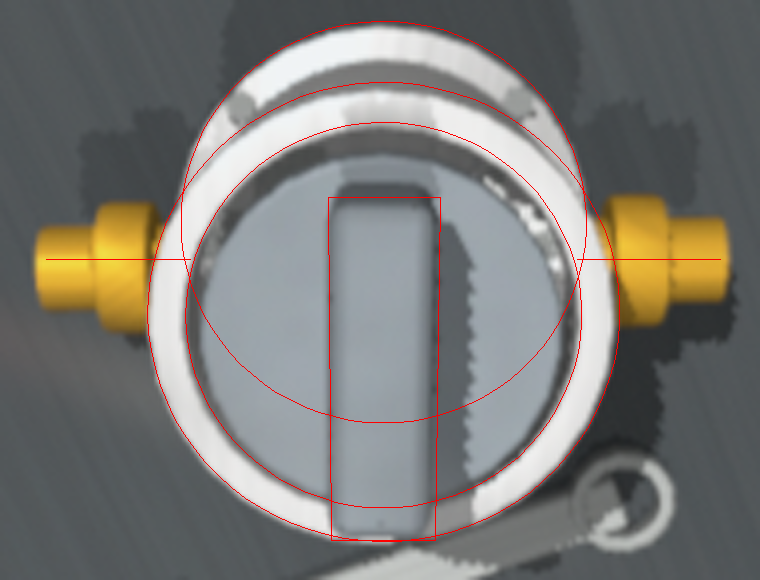

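View pics/m_scene.png

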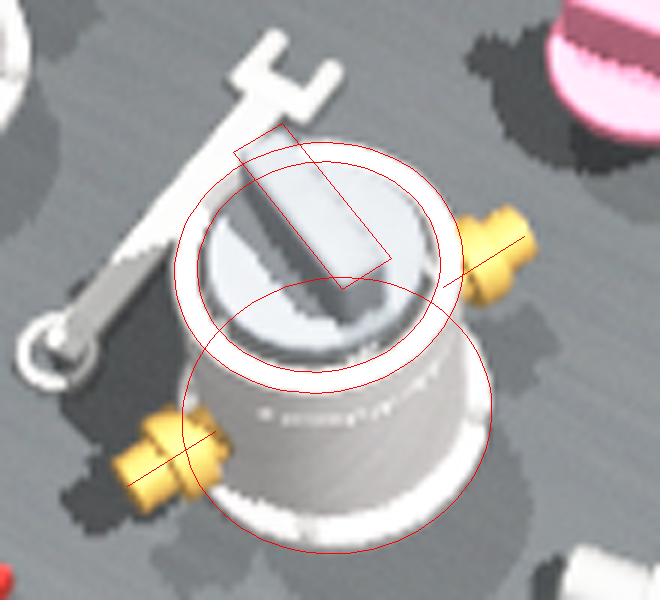

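View pics/m_side.png

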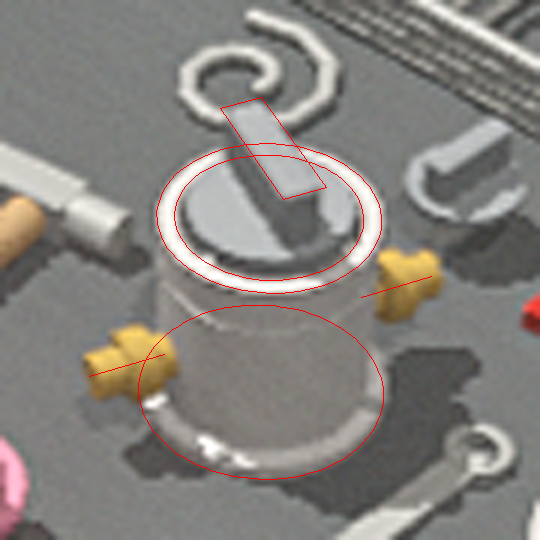

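The model (597,-21.5, stubs at -23°, handle at 67°) fits all three views within about 2 mm. Next I'll descend and grip.

```bash
python3 - <<'E'
from h import *
from workcell import ctrl
def st(n):
    s=ctrl.sense();print(n,round(s['time'],2),np.round(s['tool_pos'],1),np.round(s['ft_force'],1),np.round(s['moment'],2),round(s['gripper_width'],1),np.round(s['tcp_rot'][:,0],3),round(s['joint_pos'][5],3))
ctrl.set_gripper(50,50);st('open50')
ctrl.move_l([596.5,-21.5,160],150,ori(-113));st('160')
ctrl.move_l([596.5,-21.5,121],80);ctrl.pause(.2);st('121')
f=ctrl.grab_frame('wrist');cv2.imwrite('pics/w2.png',f['image'][:,:,::-1])
f=ctrl.grab_frame('side');cv2.imwrite('pics/s2.png',cv2.resize(f['image'][130:270,230:400,::-1],None,fx=4,fy=4))
E
```

```text
open50 3.85 [597.  -21.5 260. ] [-0.  -0.7  0.5] [-0.03 -0.03  0.02] 50.1 [-0.391 -0.92   0.   ] 0.293
160 4.67 [597.4 -21.6 160.9] [0.1 0.5 0.4] [-0.04 -0.05  0.09] 49.9 [-0.391 -0.92  -0.001] 0.292
121 5.5 [597.1 -21.5 121.6] [-0.5 -0.1  0.6] [ 0.02 -0.01 -0.03] 50.1 [-0.391 -0.921 -0.   ] 0.292
```

View pics/w2.png

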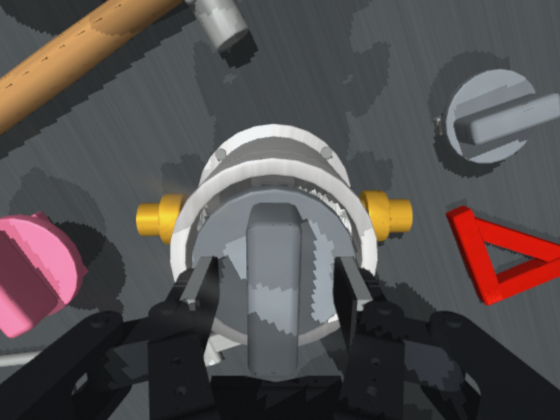

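View pics/s2.png

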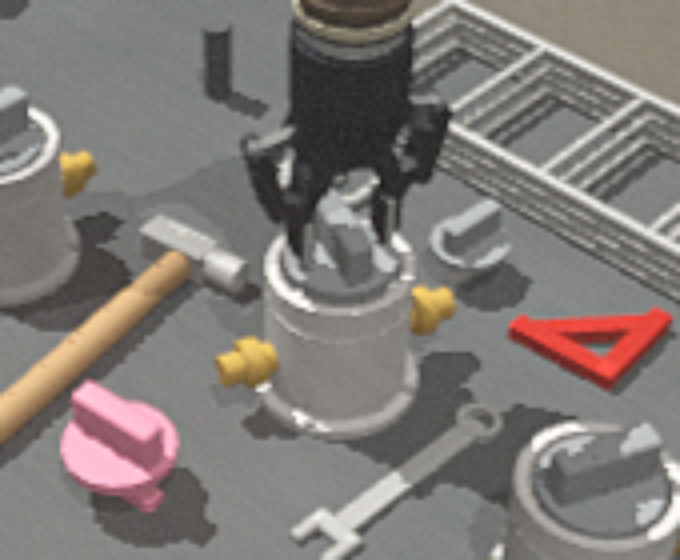

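The handle sits centred between the fingers: handle at (274,290), pads at (205,280) and (345,280). Next: grip, then push.

```bash
cat >> h.py <<'E'
def st(ctrl,n):
    s=ctrl.sense();print(n,round(s['time'],2),np.round(s['tool_pos'],1),np.round(s['ft_force'],1),np.round(s['moment'],2),round(s['gripper_width'],1),np.round(np.degrees(np.arctan2(s['tcp_rot'][1,0],s['tcp_rot'][0,0])),1));return s
E
python3 - <<'E'
from h import *
from workcell import ctrl
ctrl.set_gripper(10,70);st(ctrl,'grip')
for z in (115,109,103.5):
    ctrl.move_l([596.5,-21.5,z],40);ctrl.pause(.15);st(ctrl,z)
E
```

```text
grip 5.97 [596.5 -21.5 121.4] [-1.3  0.   2.6] [0.08 0.12 0.02] 18.7 -113.0
115 6.42 [596.6 -21.5 115.2] [-0.5 -0.6  4.3] [0.14 0.27 0.03] 18.7 -113.0
109 6.88 [596.6 -21.5 109.4] [-2.8  0.   5. ] [0.15 0.37 0.05] 19.1 -113.0
103.5 7.31 [596.6 -21.5 104.2] [-3.2  0.   5.3] [ 0.1   0.44 -0.05] 18.8 -113.0
```

```bash
python3 - <<'E'
from h import *
from workcell import ctrl
for a in (-120,-135,-150,-165,-180,-193,-203):
    ctrl.reach([596.5,-21.5,103.5],ori(a));s=st(ctrl,a)
    if abs(s['moment'][2])>2 : print('torque!');break
f=ctrl.grab_frame('wrist');cv2.imwrite('pics/w3.png',f['image'][:,:,::-1])
E
```

```text
-120 7.56 [597.2 -21.6 104.4] [-1.6  0.2  7.6] [ 0.04  0.37 -0.01] 19.2 -120.0
-135 7.92 [597.8 -21.8 104.7] [-0.9 -0.2  5.7] [-0.02  0.19 -0.01] 18.9 -135.0
-150 8.28 [598.1 -21.9 104.8] [-1.  -0.3  6.3] [-0.12  0.13 -0.03] 19.0 -150.0
-165 8.63 [598.2 -21.9 104.9] [-0.5 -0.3  5.6] [-0.14  0.1  -0.05] 18.9 -165.0
-180 8.99 [598.1 -21.9 104.9] [-0.5 -0.6  7.1] [-0.17  0.14 -0.05] 18.9 180.0
-193 9.32 [598.1 -22.  104.8] [-0.3 -1.3  6.4] [-0.14  0.21 -0.06] 18.7 167.0
-203 9.62 [598.1 -22.  104.8] [-0.8  0.1  5.7] [-0.1   0.16 -0.07] 19.0 157.0
```

View pics/w3.png

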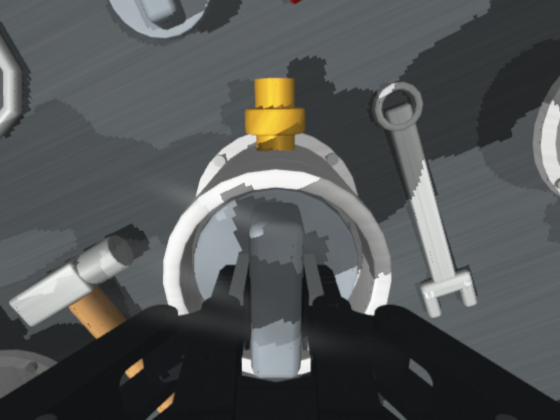

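The handle (275,290) now points at the stub (275,110), with no stop torque. I'll ease it up into the notch, release it and retreat.

```bash
python3 - <<'E'
from h import *
import pickle
from workcell import ctrl
for z in (109,112.5):
    ctrl.move_l([597.3,-21.7,z],40,ori(-203));ctrl.pause(.1);st(ctrl,z)
ctrl.set_gripper(50);st(ctrl,'open')
ctrl.move_l([597.3,-21.7,170],100);ctrl.move_l([597.3,-21.7,260],150);ctrl.pause(.2);s=st(ctrl,'up')
fr=ctrl.grab_frame('wrist');D={'wrist':fr}
for c in('scene','side'): D[c]=ctrl.grab_frame(c)
T=np.eye(4);T[:3,:3]=s['tcp_rot'];T[:3,3]=s['tool_pos'];D['wrist']['world_from_camera']=T@fr['T_tool_cam']
pickle.dump(D,open('d3.pkl','wb'))
o=np.array([596.8,-21.5])
for c,(x0,y0,x1,y1) in {'wrist':(180,90,370,255),'side':(270,160,360,250)}.items():
    k,t,im=D[c]['K'],D[c]['world_from_camera'],D[c]['image'];sc=int(min(800/(x1-x0),600/(y1-y0)))
    v=cv2.resize(im[y0:y1,x0:x1,::-1],None,fx=sc,fy=sc,interpolation=cv2.INTER_CUBIC)
    a=np.radians(-23);R=np.array([[np.cos(a),-np.sin(a)],[np.sin(a),np.cos(a)]])
    h=np.array([[33,10],[-33,10],[-33,-10],[33,-10],[33,10]])@R.T+o
    th=np.linspace(0,2*np.pi,80);C=np.c_[np.cos(th),np.sin(th)]
    for P,z in((h,142),(C*38+o,110),(C*42+o,110)):
        q=((proj(k,t,np.c_[P,np.full(len(P),z)])-[x0,y0]+.5)*sc).astype(np.int32);cv2.polylines(v,[q],False,(0,0,255),1)
    cv2.imwrite(f'pics/f_{c}.png',v)
E
```

```text
109 10.06 [598.1 -22.  110.1] [-0.7 -0.7  5.5] [-0.09  0.2  -0.04] 18.9 157.0
112.5 10.41 [598.1 -21.9 113.1] [ 0.2 -1.   5.2] [-0.19 -0.05 -0.05] 19.1 157.0
open 10.82 [596.6 -21.5 111.7] [-1.3  0.  -0.1] [0.01 0.01 0.03] 49.8 157.0
up 12.49 [596.3 -21.6 258.3] [-1.1  0.9  0.7] [-0.05 -0.01 -0.02] 49.9 157.0
```

View pics/f_wrist.png

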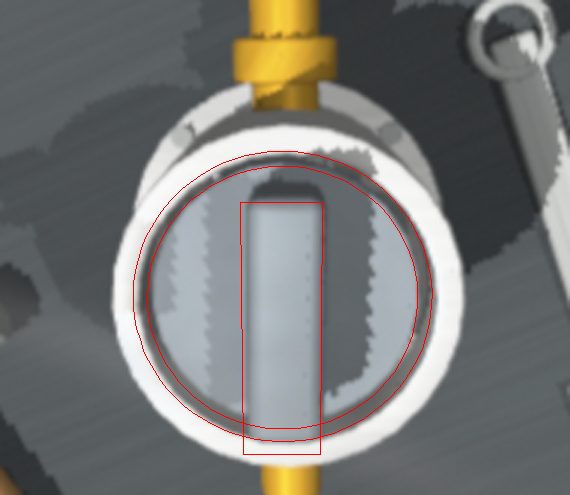

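View pics/f_side.png

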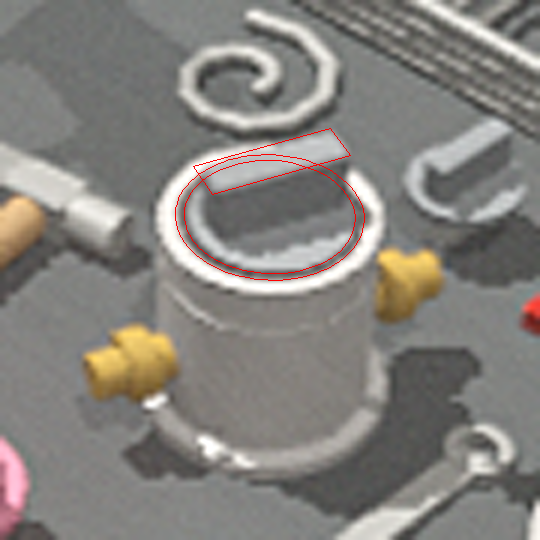

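```bash
python3 - <<'E'
from h import *
import pickle
D=pickle.load(open('d3.pkl','rb'));D0=pickle.load(open('d0.pkl','rb'))
o=np.array([596.5,-21.7])
a=np.radians(-23);R=np.array([[np.cos(a),-np.sin(a)],[np.sin(a),np.cos(a)]])
h=np.array([[33,10],[-33,10],[-33,-10],[33,-10],[33,10]])@R.T+o
x0,y0,x1,y1=190,200,280,290
outs=[]
v=cv2.resize(D['scene']['image'][y0:y1,x0:x1,::-1],None,fx=6,fy=6,interpolation=cv2.INTER_CUBIC)
q=((proj(D['scene']['K'],D['scene']['world_from_camera'],np.c_[h,np.full(5,142)])-[x0,y0]+.5)*6).astype(np.int32);cv2.polylines(v,[q],False,(0,0,255),1)
cv2.imwrite('pics/f_scene.png',v)
E
```

```text
(no output)
```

View pics/f_scene.png

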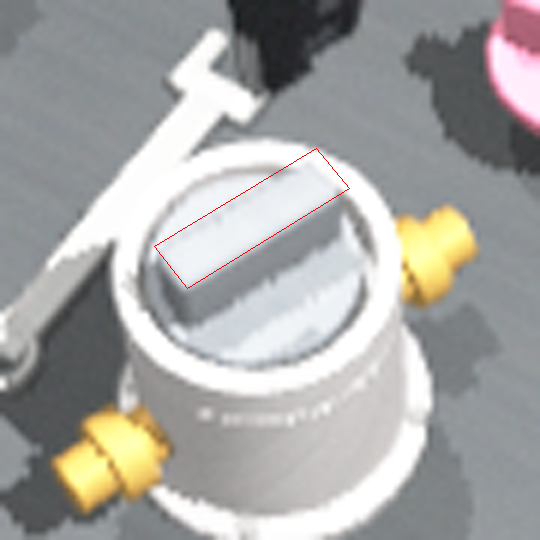

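The overlay at handle top z = 142 mm (locked) matches in both scene and side views within about 1 mm, so I'm handing in.

```bash
python3 -c "
from workcell import ctrl
ctrl.job_done();print(ctrl.sense()['time'])"
```

```text
the job is handed in; nothing more can be done
the job is handed in; nothing more can be done
```

The loose cap is pushed down, turned a quarter clockwise and let go. My last pictures show it locked flush, with the handle in line with the pipe stubs. The hand-in gives no verdict, so this rests on my own checks.

- **What I did:** I took the grey cap on the middle housing, at about (597, -21.5) mm with its stubs at -23°. I gripped its handle with a 70 N squeeze, pushed it down about 17 mm, turned it 90° and let it rise. Then I opened the gripper and backed off to 260 mm.
- **Final checks:** A model of the locked cap (handle top at 142 mm, in line with the stubs) matched the scene and side pictures within about 1 mm. In the wrist picture the handle outline was 2–3 mm off and the rim outline about 1–2 mm to one side. I put that down to calibration and arm-pose error.
- **Limits:** The logged wrist force never passed about 8 N. The robot's clock read about 12.5 s just before hand-in, and the gripper was clear of everything.

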